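# Find the rattling instrument tin and hold it out

### The arm

A 6-joint arm with a two-finger parallel gripper is mounted at the origin on the work surface. World frame = base frame: x ahead of the robot, y to its left, z up, the work surface at z = 0. Lengths are in m, angles in rad, forces in N, time in s.
With the tool pointing down it reaches from about 0.35 to 0.725 m from the base axis. Payload 4.3 kg.
Tool frame: the origin (TCP) lies at the very end of the fingers, on their centre line; the grasp point (between the pads) lies 19 mm behind it; z points along the fingers, x is the direction in which the jaws open and shut, and the axes are right-handed (so a half turn about z gives the same grasp; the last joint's range is limited). The gripper opens to 85 mm and grips with 20 to 120 N. Pads are 22 mm wide; open, the fingers measure 114 mm over their backs; the gripper's body (76 mm by 85 mm) begins 54 mm behind the grasp point. The pads swing forward as they close: fully open they stand 13 mm farther back than shut.
Start: joints at [1.024, 0.377, 0.081, 1.274, 0, 1.46], TCP at [0.243, 0.521, 0.231] pointing down, gripper open.
Joint ranges: [-2.72, 2.72], [-0.84, 1.66], [-1.02, 1.22], [-1.77, 2.12], [-1.37, 1.28], [-3.14, 3.14]. Speed limits (rad/s): [2.57, 2.57, 3.14, 3.14, 3.14, 3.14].

### API

Orientations are given as a unit quaternion [x, y, z, w].
In Python, from cell import monitor, viewer, order gives the robot as it stands.
- The arm moves only by the tool send_rows, never from a script. Its argument "rows" is text: rows parted by semicolons, each of 7 numbers parted by spaces: the opening, from 0 (shut) to 1 (fully open), then the shift along the tool's x, y, z in mm, then the turn, a rotation vector about the tool's x, y, z in rad. A call has 1 to 10 rows; each row is the pose to reach, as a shift and turn from the pose commanded when the call began, along the tool's axes at that moment; what a row does not reach only later rows make up. A row lasts 1/10 s, in which the tool goes at most 50 mm and 8.59 degrees, less where a joint would pass 70% of its speed; a pose out of reach is approached as far as the arm can. A call with a gripper value outside its range is refused whole. The fingers move at their own pace and stop on an object; "grip_force" is the grip in N (left out, the last holds). Time passes only in rows, so rows that repeat a pose let the fingers close. It gives the time, the measured TCP pose, the force and the opening at its end, in the units of the state.
- monitor.state(): the state, without advancing time (a new reading comes with each control period).
- viewer.camera(name): name is "scene" or "top" or "wrist"; returns (picture, depth): 420x560x3 uint8, red, green, blue; 420x560 float32, m along the optical axis (not along the pixel's ray), 0 where there is no reading.
- viewer.get_calibration(name): a dict with "intrinsics" (3x3 intrinsics, pixels), "k1" (the pictures are not rectified: a ray, as slopes to the right and down, at radius r is drawn at 1 + k1 r^2 times it, then the intrinsics apply), "cam_to_world" (4x4, takes a point from camera to world coordinates). Camera axes: x right, y up, looking along -z (the intrinsics and any distortion apply to the point x, -y, -z); pixel columns grow to the right and rows downward; lengths in m; the calibration is good to about 2 mm. A picture is of the moment at which its call begins: read the wrist's pose just before it. get_calibration takes no time and is no camera call; for the wrist camera it gives the pose at the moment of the call.
- order.close_job(): hands the job in, once; it reports no verdict.
Trained networks look in the newest picture that a camera, given by its name, has taken for a name from the list of things; names that differ only in an ending like _2 or _b are one class to them, and where a whole thing is asked for, a point or a joint stands for the part that bears it (a point fixed in the world has none). Each returns a list of dicts, best first, with "confidence" (0 to 1); they miss things now and then, are a little off and sometimes report something else, mostly with a low value. They report only what shows in the picture. A call takes as long as a camera call.
- viewer.outline_of(camera, target): "pixels" (420x560 bool, what is visible of it) and "at" ([row, column] in pixels, amid what is visible of it).
The state is a dict: "t": time; "qpos": joint angles; "joint_vel": joint speeds; "tau": joint torques, N m; "position": TCP position; "ee_rot": TCP orientation; "wrist_force": force on the tool from outside, world axes, zero at the start; "ft_torque": the same for the moment, N m; "opening": finger opening in m.
Only numpy, scipy, OpenCV 4.12 (cv2) and the standard library are available. Lean on these libraries where they do the work, as an engineer would, in place of code of your own. Each camera call takes 0.05 s, during which the arm holds its last target.

### The job

Three sealed instrument tins stand on the steel tray and one of them, you cannot see which, has a loose metal part in it. Pick up the tins one at a time and shake or rock each lengthwise in the air, well clear of the tray, until you find the one that rattles, setting each silent tin back down upright inside the tray without dropping it. Finish while still holding the rattling tin: hold it still and level in the gripper over the middle of the blue hand-over mat, about 15 cm up, with its long side along the mat's white stripe, the other two tins standing in the tray and the bottle, bowl and jar left alone.

Things in the scene. Friction and masses are not known exactly. Their poses are not given: they have to be found in the camera images.
- tin_a: sealed metal instrument tin, closed box 110 mm long (its x), 50 mm wide (y), 45 mm tall (z), teal lid, blue clasp on each short end, small white paper square on the lid; origin at the centre of its underside. Starts upright on the tray floor, roughly along the tray's x, in a row of three along the tray's y, 35 mm or more apart. Grip it across the 50 mm width near the middle, 25 to 40 N
- tin_b: another tin, like tin_a in all. One of the three tins, drawn anew each time, holds a loose round steel part (30 mm across, 110 g) that can roll 72 mm lengthwise inside; the other two are empty. Shells weigh 140 to 280 g, each its own, so weight is no sure guide
- tin_c: another tin, like tin_a in all. Tilted lengthwise by 0.4 rad or more either way, the loose part in a tin rolls to the low end and knocks there within about 0.5 s; it then loads the grip some 35 N mm to that side. When level the part stays where it is
- tray: fixed steel instrument tray, 170 mm (x) by 370 mm (y), flat floor 6 mm above the table with thin dark lines, round wire rim whose top is 12 mm above the table; origin at the centre of its underside, on the table. A tin standing in it has its underside 6 mm above the table
- mat: fixed blue hand-over mat flat on the table beyond the tray, 100 mm (x) by 150 mm (y), 3 mm thick; a white stripe 90 mm long and 10 mm wide runs through its middle along its own x axis, which points roughly away from the robot; origin at its centre, on the table
- bottle: bystander: round white plastic bottle with a blue cap, 60 mm across, 140 mm tall, to the robot's right of the work; origin at the centre of its underside
- bowl: bystander: steel bowl, 100 mm across, 45 mm tall, to the robot's left of the work; origin at the centre of its underside
- swab_jar: bystander: white jar with a steel lid and a small knob, 62 mm across, 87 mm tall in all, to the robot's right of the work; origin at the centre of its underside

How it is judged:
On the way:
1. the tin with the loose part is shaken or rocked in the air until the part runs to one end inside (((distance between slug_c0 and tin_a below 0.07 m and height (world z) of tin_a above 0.05 m and contact force between the fingers and tin_a above 1 N and (x of slug_c0 in the frame of tin_a above 0.024 m or x of slug_c0 in the frame of tin_a below -0.024 m)) or (distance between slug_c0 and tin_b below 0.07 m and height (world z) of tin_b above 0.05 m and contact force between the fingers and tin_b above 1 N and (x of slug_c0 in the frame of tin_b above 0.024 m or x of slug_c0 in the frame of tin_b below -0.024 m)) or (distance between slug_c0 and tin_c below 0.07 m and height (world z) of tin_c above 0.05 m and contact force between the fingers and tin_c above 1 N and (x of slug_c0 in the frame of tin_c above 0.024 m or x of slug_c0 in the frame of tin_c below -0.024 m)))).
At the end, for the whole second after the job is handed in: Rattling tin gripped and still, underside 100 to 300 mm above the table, within 35 mm of the mat centre in plan, level within 0.2 rad, along the stripe within 0.26 rad; the other two tins upright, at rest and released on the tray floor inside its rim (((distance between slug_c0 and tin_a below 0.07 m and contact force between the fingers and tin_a above 1 N and horizontal distance between tin_a and mat below 0.035 m and height (world z) of tin_a between 0.1 and 0.3 m and angle between tin_a's own z axis and vertical below 0.2 rad and angle between the x axis of tin_a and the x axis of mat, either way round below 0.26 rad and linear speed of tin_a below 0.04 m/s and (x of tin_b in the frame of tray between -0.06 and 0.06 m and y of tin_b in the frame of tray between -0.165 and 0.165 m and z of tin_b in the frame of tray between 0.003 and 0.01 m and angle between tin_b's own z axis and vertical below 0.08 rad and linear speed of tin_b below 0.03 m/s and contact force between each of the fingers, the arm and tin_b below 0.05 N) and contact force between tin_a and tin_b below 0.05 N and (x of tin_c in the frame of tray between -0.06 and 0.06 m and y of tin_c in the frame of tray between -0.165 and 0.165 m and z of tin_c in the frame of tray between 0.003 and 0.01 m and angle between tin_c's own z axis and vertical below 0.08 rad and linear speed of tin_c below 0.03 m/s and contact force between each of the fingers, the arm and tin_c below 0.05 N) and contact force between tin_a and tin_c below 0.05 N) or (distance between slug_c0 and tin_b below 0.07 m and contact force between the fingers and tin_b above 1 N and horizontal distance between tin_b and mat below 0.035 m and height (world z) of tin_b between 0.1 and 0.3 m and angle between tin_b's own z axis and vertical below 0.2 rad and angle between the x axis of tin_b and the x axis of mat, either way round below 0.26 rad and linear speed of tin_b below 0.04 m/s and (x of tin_a in the frame of tray between -0.06 and 0.06 m and y of tin_a in the frame of tray between -0.165 and 0.165 m and z of tin_a in the frame of tray between 0.003 and 0.01 m and angle between tin_a's own z axis and vertical below 0.08 rad and linear speed of tin_a below 0.03 m/s and contact force between each of the fingers, the arm and tin_a below 0.05 N) and contact force between tin_b and tin_a below 0.05 N and (x of tin_c in the frame of tray between -0.06 and 0.06 m and y of tin_c in the frame of tray between -0.165 and 0.165 m and z of tin_c in the frame of tray between 0.003 and 0.01 m and angle between tin_c's own z axis and vertical below 0.08 rad and linear speed of tin_c below 0.03 m/s and contact force between each of the fingers, the arm and tin_c below 0.05 N) and contact force between tin_b and tin_c below 0.05 N) or (distance between slug_c0 and tin_c below 0.07 m and contact force between the fingers and tin_c above 1 N and horizontal distance between tin_c and mat below 0.035 m and height (world z) of tin_c between 0.1 and 0.3 m and angle between tin_c's own z axis and vertical below 0.2 rad and angle between the x axis of tin_c and the x axis of mat, either way round below 0.26 rad and linear speed of tin_c below 0.04 m/s and (x of tin_a in the frame of tray between -0.06 and 0.06 m and y of tin_a in the frame of tray between -0.165 and 0.165 m and z of tin_a in the frame of tray between 0.003 and 0.01 m and angle between tin_a's own z axis and vertical below 0.08 rad and linear speed of tin_a below 0.03 m/s and contact force between each of the fingers, the arm and tin_a below 0.05 N) and contact force between tin_c and tin_a below 0.05 N and (x of tin_b in the frame of tray between -0.06 and 0.06 m and y of tin_b in the frame of tray between -0.165 and 0.165 m and z of tin_b in the frame of tray between 0.003 and 0.01 m and angle between tin_b's own z axis and vertical below 0.08 rad and linear speed of tin_b below 0.03 m/s and contact force between each of the fingers, the arm and tin_b below 0.05 N) and contact force between tin_c and tin_b below 0.05 N))); the arm keeps its last pose, push and grip.
It fails at once if a bystander (bottle, bowl or jar) is moved by more than 30 mm or tipped ((distance of bottle from where it was at the start of the episode above 0.03 m or angle between bottle's own z axis and vertical above 0.35 rad) or (distance of bowl from where it was at the start of the episode above 0.03 m or angle between bowl's own z axis and vertical above 0.35 rad) or (distance of swab_jar from where it was at the start of the episode above 0.03 m or angle between swab_jar's own z axis and vertical above 0.35 rad)).
It fails at once if a tin is dropped or slammed: it moves faster than 0.8 m/s with its underside less than 40 mm above the table ((height (world z) of tin_a below 0.04 m and linear speed of tin_a above 0.8 m/s) or (height (world z) of tin_b below 0.04 m and linear speed of tin_b above 0.8 m/s) or (height (world z) of tin_c below 0.04 m and linear speed of tin_c above 0.8 m/s)).
It also fails if it takes over 72 s, if anything falls off the work surface, if the arm or the gripper's body presses on something with over 40 N, if the wrist force passes 120 N, or if a joint passes its speed limit or range.

## Working session

There is one attempt and no reset: what is moved stays moved. The work goes in short steps, Python scripts to look and compute and a tool call to move; the robot and the scene stay as the last step left them, time stands still between calls to the robot, and variables do not carry over. Pictures are saved under pics/ and viewed, and the job is handed in when it is done.

Besides the shell and the picture viewer there is one more tool, called after ">>>" as name(argument=value, ...) on one line, values as JSON. send_rows: Moves the arm, as the interface text tells. Its arguments: {"type":"object","properties":{"rows":{"type":"string"},"grip_force":{"type":"number"}},"required":["rows"]}

```bash
mkdir -p pics; python3 - <<'E'
from cell import monitor, viewer, order
import cv2,numpy as np
s=monitor.state()
for k,v in s.items(): print(k,np.round(v,3))
for n in("scene","top"):
    p,d=viewer.camera(n); cv2.imwrite(f"pics/{n}0.png",p[:,:,::-1]); np.save(f"{n}d.npy",d); np.save(f"{n}p.npy",p)
    c=viewer.get_calibration(n); print(n,c)
E
```

```text
t 0.0
qpos [ 1.024  0.378  0.08   1.274 -0.     1.461]
joint_vel [ 0.001  0.002  0.001 -0.    -0.001 -0.001]
tau [-2.0000e-03 -4.6360e+01  2.6988e+01  2.1000e-02 -0.0000e+00  0.0000e+00]
position [0.243 0.52  0.23 ]
ee_rot [ 0.844  0.537 -0.001  0.   ]
wrist_force [-0.446 -0.904  0.564]
ft_torque [-0.026  0.011  0.015]
opening 0.085
scene {'intrinsics': array([[477.81338143,   0.        , 285.84510692],
       [  0.        , 477.81338143, 198.37889894],
       [  0.        ,   0.        ,   1.        ]]), 'k1': -0.14580848409955574, 'cam_to_world': array([[-0.80931438, -0.47249049,  0.34894551,  0.93365334],
       [ 0.58729227, -0.66094084,  0.46716699,  0.52923474],
       [ 0.00990038,  0.58301797,  0.81239894,  0.95210941],
       [ 0.        ,  0.        ,  0.        ,  1.        ]])}
top {'intrinsics': array([[482.79332969,   0.        , 271.17997242],
       [  0.        , 482.79332969, 203.08014736],
       [  0.        ,   0.        ,   1.        ]]), 'k1': -0.008274621024121425, 'cam_to_world': array([[ 0.0189051 ,  0.99036487, -0.13718611,  0.32942046],
       [-0.99981074,  0.01809585, -0.00714376, -0.0216828 ],
       [-0.00459243,  0.1372952 ,  0.99051953,  1.39084197],
       [ 0.        ,  0.        ,  0.        ,  1.        ]])}
```

View pics/top0.png

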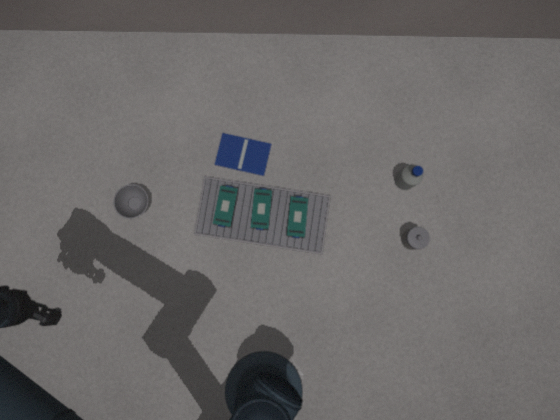

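View pics/scene0.png

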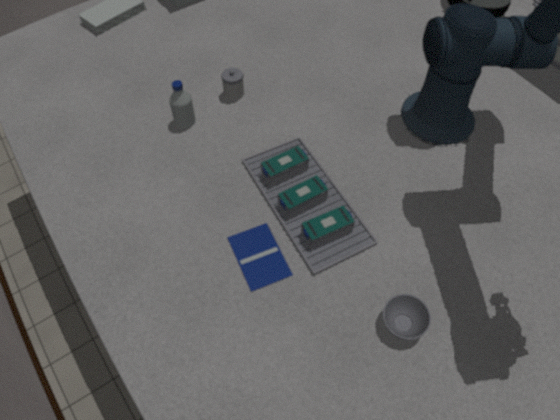

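The top picture shows three tins at pixels (col,row) (226,206), (261,209) and (297,217), with the mat at (243,154). The bystanders are well away: bowl (132,200), bottle (412,175), jar (417,237). Next I segment by colour and intersect with the known heights.

```bash
cat > h.py <<'E'
import numpy as np,cv2
from scipy.spatial.transform import Rotation as R
def rays(px,c):
    K=np.array(c["intrinsics"]);D=np.array([c["k1"],0,0,0.])
    u=cv2.undistortPoints(np.array(px,float).reshape(-1,1,2),K,D).reshape(-1,2)
    d=np.c_[u[:,0],-u[:,1],-np.ones(len(u))]; T=np.array(c["cam_to_world"])
    return T[:3,3],d@T[:3,:3].T
def atz(px,c,z):
    o,d=rays(px,c); return o+d*((z-o[2])/d[:,2])[:,None]
def comps(mask,amin):
    n,l,s,ce=cv2.connectedComponentsWithStats(mask.astype(np.uint8),connectivity=8)
    return [np.argwhere(l==i)[:,::-1] for i in range(1,n) if s[i,4]>=amin]
def rect(px,c,z):
    P=atz(px,c,z)[:,:2]
    (cx,cy),(w,h),a=cv2.minAreaRect((P*1000).astype(np.float32))
    if w<h: a+=90;w,h=h,w
    a=(a+90)%180-90
    return np.round([cx,cy,w,h,a],1)
def segs(p):
    H=cv2.cvtColor(p,cv2.COLOR_RGB2HSV); h,s,v=H[...,0],H[...,1],H[...,2]
    return ((h>75)&(h<97)&(s>110)&(v>40)),((h>105)&(h<130)&(s>140)&(v>40))
E
python3 - <<'E'
from cell import viewer
from h import *
for n in("top","scene"):
    c=viewer.get_calibration(n);p=np.load(n+"p.npy")
    t,b=segs(p)
    k=cv2.morphologyEx(t.astype(np.uint8),cv2.MORPH_CLOSE,np.ones((9,9)) if n=="top" else np.ones((5,5)))
    for q in comps(k,100): print(n,"tin",len(q),rect(q,c,.051), q.mean(0))
    b=cv2.morphologyEx(b.astype(np.uint8),cv2.MORPH_CLOSE,np.ones((11,11)))
    for q in comps(b,400): print(n,"mat",len(q),rect(q,c,.003))
    # stripe
    for q in comps(((p.min(2)>120)&(b>0)),30): print(n,"stripe",len(q),rect(q,c,.003))
E
```

```text
top tin 626 [505.2 117.2 108.4  46.7  -9.5] [224.96645367 205.9201278 ]
top tin 529 [500.2  16.3 108.   46.1  -4.3] [260.8241966 208.5463138]
top tin 536 [479.3 -84.8 107.3  46.2  -4.9] [297.04850746 216.14925373]
top mat 1504 [666.7  75.3 143.9  93.8  78.3]
top stripe 59 [667.6  75.3  83.8   6.4 -11.4]
scene tin 507 [482.2 -84.  108.9  47.9  -3.9] [284.02169625 161.10059172]
scene tin 606 [501.9  18.1 109.2  46.6  -4.5] [302.32013201 191.97524752]
scene tin 696 [508.7 118.9 110.1  47.7  -8.4] [327.2887931  222.67097701]
scene mat 2334 [668.7  76.1 144.6  94.7  78.3]
scene stripe 85 [667.9  75.4  85.2   6.1 -11.8]
```

```bash
cat >> h.py <<'E'
def goal(x,y,z,yaw_deg,tilt=0):
    "print tool-frame shift (mm) and rotvec to a down pose, jaws across a tin of that yaw; tilt about tool x"
    from cell import monitor
    s=monitor.state(); p=np.array(s["position"]);Rc=R.from_quat(s["ee_rot"])
    a=np.deg2rad(yaw_deg+90); X=np.array([np.cos(a),np.sin(a),0]);Z=np.array([0,0,-1.])
    Rg=R.from_matrix(np.c_[X,np.cross(Z,X),Z])*R.from_rotvec([tilt,0,0])
    if (Rc.inv()*Rg).magnitude()>np.pi/2: Rg=Rg*R.from_rotvec([0,0,np.pi])
    print("shift",np.round(1000*Rc.inv().apply(np.array([x,y,z])-p),1),"rot",np.round((Rc.inv()*Rg).as_rotvec(),3))
def st():
    from cell import monitor
    s=monitor.state()
    for k in("t","qpos","position","ee_rot","wrist_force","ft_torque","opening","tau"): print(k,np.round(s[k],3))
E
python3 -c "
from h import *
goal(.507,.118,.13,-9)"
```

```text
shift [-252.9  409.6  100.8] rot [-0.     0.002 -0.28 ]
```

>>> send_rows(rows="1 -84 137 33 0 0 -0.09;1 -168 273 67 0 0 -0.19;1 -253 410 101 0 0 -0.28;1 -253 410 101 0 0 -0.28;1 -253 410 101 0 0 -0.28;1 -253 410 101 0 0 -0.28;1 -253 410 101 0 0 -0.28;1 -253 410 101 0 0 -0.28;1 -253 410 101 0 0 -0.28;1 -253 410 101 0 0 -0.28", grip_force=32)

```text
t: 1.1
position: [0.5084, 0.116, 0.1295]
ee_rot: [0.761, 0.649, -0.0, -0.0]
wrist_force: [-0.1, 1.6, -0.1]
opening: 0.0851
```

>>> send_rows(rows="1 0 0 0 0 0 0;1 0 0 0 0 0 0;1 0 0 0 0 0 0;1 0 0 0 0 0 0")

```text
t: 1.5
position: [0.5071, 0.1195, 0.1305]
ee_rot: [0.76, 0.65, 0.0, -0.0]
wrist_force: [-0.4, -0.2, 0.0]
opening: 0.0856
```

```bash
python3 - <<'E'
from h import *
from cell import viewer
st(); goal(.507,.118,.014,-9)
p,d=viewer.camera("wrist"); cv2.imwrite("pics/w1.png",p[:,:,::-1]); c=viewer.get_calibration("wrist")
t,b=segs(p)
k=cv2.morphologyEx(t.astype(np.uint8),cv2.MORPH_CLOSE,np.ones((25,25)))
for q in comps(k,2000): print(rect(q,c,.051),q.min(0),q.max(0))
E
```

```text
t 1.5
qpos [ 0.109  0.322 -0.267  0.982  0.     0.264]
position [0.507 0.119 0.131]
ee_rot [ 0.76  0.65  0.   -0.  ]
wrist_force [-0.428 -0.169  0.05 ]
ft_torque [-0.016 -0.002  0.033]
opening 0.086
tau [-4.3300e-01 -4.1385e+01  2.4990e+01 -3.0000e-03 -1.6000e-02  2.0000e-03]
shift [ -1.5   0.2 116.5] rot [-0.    -0.     0.002]
[508.3 117.  109.2  49.3  -9.4] [234 136] [315 297]
[502.   16.4 109.2  50.2  -4.6] [ 66 150] [165 310]
```

View pics/w1.png

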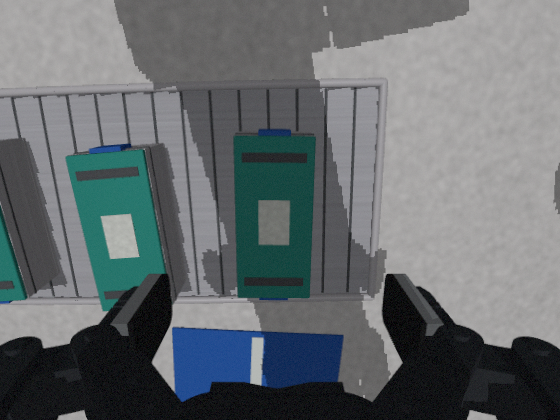

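The wrist picture shows tin 1 at about (275,215), between the fingers. It gives (508,117), which agrees with the other cameras, so I descend and grip.

>>> send_rows(rows="1 -2 -1 40 0 0 0;1 -2 -1 80 0 0 0;1 -2 -1 105 0 0 0;1 -2 -1 116 0 0 0;1 -2 -1 116 0 0 0;1 -2 -1 116 0 0 0;0 -2 -1 116 0 0 0;0 -2 -1 116 0 0 0;0 -2 -1 116 0 0 0;0 -2 -1 116 0 0 0", grip_force=32)

```text
t: 2.55
position: [0.5077, 0.1168, 0.0156]
ee_rot: [0.76, 0.65, 0.001, 0.001]
wrist_force: [-0.2, 0.4, 6.7]
opening: 0.0497
```

>>> send_rows(rows="0 0 0 0 0 0 0;0 0 0 0 0 0 0;0 0 0 0 0 0 0;0 0 0 0 0 0 0;0 0 0 0 0 0 0")

```text
t: 3.05
position: [0.5077, 0.1168, 0.0156]
ee_rot: [0.76, 0.65, 0.001, 0.001]
wrist_force: [-1.2, 1.5, 6.0]
opening: 0.0498
```

```bash
python3 -c "
from h import *
st()"
```

```text
t 3.05
qpos [ 0.104  0.44  -0.427  0.7    0.     0.261]
position [0.508 0.117 0.016]
ee_rot [0.76  0.65  0.001 0.001]
wrist_force [-1.195  1.475  6.019]
ft_torque [0.058 0.136 0.045]
opening 0.05
tau [-3.3800e-01 -4.0525e+01  1.9708e+01 -2.8400e-01 -1.7500e-01 -1.2000e-02]
```

>>> send_rows(rows="0 0 0 -5 0 0 0;0 0 0 -20 0 0 0;0 0 0 -45 0 0 0;0 0 0 -75 0 0 0;0 0 0 -105 0 0 0;0 0 0 -130 0 0 0;0 0 0 -145 0 0 0;0 0 0 -150 0 0 0;0 0 0 -150 0 0 0;0 0 0 -150 0 0 0")

```text
t: 4.05
position: [0.5055, 0.1164, 0.1631]
ee_rot: [0.76, 0.65, -0.001, -0.001]
wrist_force: [0.2, 0.9, -2.9]
opening: 0.0497
```

>>> send_rows(rows="0 0 0 0 0 0 0;0 0 0 0 0 0 0")

```text
t: 4.25
position: [0.5056, 0.1164, 0.1632]
ee_rot: [0.76, 0.65, -0.001, -0.001]
wrist_force: [0.5, 0.8, -3.6]
opening: 0.0496
```

```bash
python3 -c "
from h import *
st()"
```

```text
t 4.25
qpos [ 0.104  0.297 -0.213  1.063  0.     0.261]
position [0.506 0.116 0.163]
ee_rot [ 0.76   0.65  -0.001 -0.001]
wrist_force [ 0.511  0.758 -3.601]
ft_torque [0.024 0.051 0.002]
opening 0.05
tau [-0.0000e+00 -4.2623e+01  2.6808e+01  2.0000e-02  2.0000e-03 -0.0000e+00]
```

>>> send_rows(rows="0 0 0 0 0.1 0 0;0 0 0 0 0.2 0 0;0 0 0 0 0.32 0 0;0 0 0 0 0.44 0 0;0 0 0 0 0.5 0 0;0 0 0 0 0.55 0 0;0 0 0 0 0.55 0 0;0 0 0 0 0.55 0 0;0 0 0 0 0.55 0 0;0 0 0 0 0.55 0 0")

```text
t: 5.25
position: [0.5063, 0.1167, 0.1652]
ee_rot: [0.732, 0.626, -0.176, -0.206]
wrist_force: [-0.4, 0.7, -3.2]
opening: 0.0495
```

>>> send_rows(rows="0 0 0 0 0 0 0;0 0 0 0 0 0 0;0 0 0 0 -0.05 0 0;0 0 0 0 -0.15 0 0;0 0 0 0 -0.28 0 0;0 0 0 0 -0.4 0 0;0 0 0 0 -0.5 0 0;0 0 0 0 -0.55 0 0;0 0 0 0 -0.55 0 0;0 0 0 0 -0.55 0 0")

```text
t: 6.25
position: [0.5057, 0.1166, 0.1646]
ee_rot: [0.76, 0.65, -0.0, -0.001]
wrist_force: [1.5, -0.5, -2.9]
opening: 0.0496
```

>>> send_rows(rows="0 0 0 0 0 0 0;0 0 0 0 0 0 0;0 0 0 0 0 0 0")

```text
t: 6.55
position: [0.507, 0.1164, 0.1639]
ee_rot: [0.76, 0.649, -0.0, -0.0]
wrist_force: [-0.0, 0.2, -2.2]
opening: 0.0497
```

```bash
cat > meas.py <<'E'
from h import *
from cell import viewer,monitor
L=[]
for i in range(6):
    viewer.camera("top"); s=monitor.state(); Rc=R.from_quat(s["ee_rot"])
    L.append(np.r_[Rc.inv().apply(s["wrist_force"]),1000*Rc.inv().apply(s["ft_torque"])])
L=np.array(L);print(s["t"],"tool F, Nmm",np.round(L.mean(0),2),"sd",np.round(L.std(0),2),"pos",np.round(s["position"],4),np.round(s["ee_rot"],3))
E
python3 meas.py
```

```text
6.85 tool F, Nmm [-0.03  0.06  2.59 12.45  2.35 -6.95] sd [ 0.43  0.58  0.55 18.98 19.21 40.75] pos [0.5065 0.1165 0.1642] [ 0.76  0.65 -0.   -0.  ]
```

>>> send_rows(rows="0 0 0 0 -0.1 0 0;0 0 0 0 -0.2 0 0;0 0 0 0 -0.32 0 0;0 0 0 0 -0.44 0 0;0 0 0 0 -0.5 0 0;0 0 0 0 -0.55 0 0;0 0 0 0 -0.55 0 0;0 0 0 0 -0.55 0 0;0 0 0 0 -0.55 0 0;0 0 0 0 -0.55 0 0")

```text
t: 7.85
position: [0.5077, 0.1165, 0.1651]
ee_rot: [0.732, 0.625, 0.177, 0.207]
wrist_force: [-0.7, -0.7, -2.8]
opening: 0.0499
```

>>> send_rows(rows="0 0 0 0 0 0 0;0 0 0 0 0 0 0;0 0 0 0 0.05 0 0;0 0 0 0 0.15 0 0;0 0 0 0 0.28 0 0;0 0 0 0 0.4 0 0;0 0 0 0 0.5 0 0;0 0 0 0 0.55 0 0;0 0 0 0 0.55 0 0;0 0 0 0 0.55 0 0")

```text
t: 8.85
position: [0.507, 0.1165, 0.164]
ee_rot: [0.76, 0.649, 0.0, 0.0]
wrist_force: [-0.6, -0.2, -3.1]
opening: 0.0497
```

>>> send_rows(rows="0 0 0 0 0 0 0;0 0 0 0 0 0 0;0 0 0 0 0 0 0")

```text
t: 9.15
position: [0.5058, 0.1167, 0.1646]
ee_rot: [0.76, 0.65, 0.0, 0.0]
wrist_force: [0.6, -0.4, -2.6]
opening: 0.0495
```

```bash
python3 meas.py
```

```text
9.45 tool F, Nmm [  0.15  -0.     2.99 -40.07 -12.6   14.  ] sd [ 0.51  0.63  0.57 35.03 14.46 19.94] pos [0.5064 0.1166 0.1644] [0.76 0.65 0.   0.  ]
```

```bash
sed -i 's/range(6)/range(N)/; s/^L=\[\]/import sys;N=int(sys.argv[1]);L=[];T=[]/; s/    viewer.camera("top"); s=monitor.state();/    viewer.camera("top"); s=monitor.state(); T.append(s["tau"]);/' meas.py; echo 'T=np.array(T);print("tau",T.mean(0).round(3),"sd",T.std(0).round(3));print("se Tx",L[:,3].std()/N**.5)'>>meas.py; python3 meas.py 24
```

```text
10.65 tool F, Nmm [ -0.06  -0.3    2.88 -24.    -9.52  -4.14] sd [ 0.52  0.42  0.51 25.45 29.79 31.82] pos [0.5064 0.1165 0.1643] [ 0.76  0.65  0.   -0.  ]
tau [ 3.0000e-03 -4.2532e+01  2.6808e+01  3.3000e-02  1.3000e-02  0.0000e+00] sd [0.008 0.022 0.004 0.001 0.    0.   ]
se Tx 5.194105946748844
```

>>> send_rows(rows="0 0 0 0 0.1 0 0;0 0 0 0 0.2 0 0;0 0 0 0 0.32 0 0;0 0 0 0 0.44 0 0;0 0 0 0 0.5 0 0;0 0 0 0 0.55 0 0;0 0 0 0 0.55 0 0;0 0 0 0 0.55 0 0;0 0 0 0 0.55 0 0;0 0 0 0 0.55 0 0")

```text
t: 11.65
position: [0.5064, 0.1167, 0.1653]
ee_rot: [0.732, 0.626, -0.176, -0.206]
wrist_force: [-0.4, 0.2, -3.2]
opening: 0.0495
```

>>> send_rows(rows="0 0 0 0 0 0 0;0 0 0 0 0 0 0;0 0 0 0 -0.05 0 0;0 0 0 0 -0.15 0 0;0 0 0 0 -0.28 0 0;0 0 0 0 -0.4 0 0;0 0 0 0 -0.5 0 0;0 0 0 0 -0.55 0 0;0 0 0 0 -0.55 0 0;0 0 0 0 -0.55 0 0")

```text
t: 12.65
position: [0.5057, 0.1166, 0.1646]
ee_rot: [0.76, 0.65, -0.0, -0.001]
wrist_force: [0.1, 0.1, -2.8]
opening: 0.0499
```

>>> send_rows(rows="0 0 0 0 0 0 0;0 0 0 0 0 0 0;0 0 0 0 0 0 0")

```text
t: 12.95
position: [0.507, 0.1164, 0.1639]
ee_rot: [0.76, 0.649, -0.0, -0.0]
wrist_force: [-0.4, 0.8, -2.8]
opening: 0.0498
```

```bash
python3 meas.py 24
```

```text
14.15 tool F, Nmm [-1.000e-02  2.000e-02  2.770e+00  2.878e+01 -6.260e+00  4.250e+00] sd [ 0.53  0.56  0.6  31.19 30.59 30.38] pos [0.5064 0.1165 0.1643] [ 0.76  0.65  0.   -0.  ]
tau [-8.0000e-03 -4.2562e+01  2.6876e+01 -2.5000e-02 -1.0000e-03 -0.0000e+00] sd [0.011 0.044 0.011 0.005 0.    0.   ]
se Tx 6.366823603522866
```

Tilting one way and then the other flips the level grip moment about the jaw axis: +29 ± 6 against −24 ± 5 N·mm. Joint 4 torque flips with it, +33 against −25 N·mm, and the first pair of readings showed the same. A shift in an empty shell's centre of mass cannot explain that, so this tin has the loose part. I carry it to the mat.

```bash
python3 -c "
from h import *
goal(.668,.0755,.16,-11.5)"
```

```text
shift [-15.3 166.    4.3] rot [ 0.    -0.     0.044]
```

>>> send_rows(rows="0 -1 10 0 0 0 0.01;0 -3 30 1 0 0 0.02;0 -5 55 2 0 0 0.03;0 -8 82 3 0 0 0.044;0 -10 110 4 0 0 0.044;0 -13 135 4 0 0 0.044;0 -15 155 4 0 0 0.044;0 -15 166 4 0 0 0.044;0 -15 166 4 0 0 0.044;0 -15 166 4 0 0 0.044")

```text
t: 15.15
position: [0.6681, 0.0757, 0.1598]
ee_rot: [0.775, 0.633, -0.0, -0.0]
wrist_force: [-0.2, -0.2, -2.7]
opening: 0.0495
```

>>> send_rows(rows="0 0 0 0 0 0 0;0 0 0 0 0 0 0;0 0 0 0 0 0 0;0 0 0 0 0 0 0;0 0 0 0 0 0 0")

```text
t: 15.65
position: [0.6679, 0.0759, 0.1605]
ee_rot: [0.774, 0.633, 0.0, 0.0]
wrist_force: [-0.8, 0.1, -3.4]
opening: 0.0499
```

```bash
python3 - <<'E'
from h import *
from cell import viewer
st(); goal(.668,.0755,.16,-11.5)
for n in("top","scene","wrist"):
    p,d=viewer.camera(n); c=viewer.get_calibration(n); cv2.imwrite(f"pics/{n}2.png",p[:,:,::-1])
    t,b=segs(p)
    for q in comps(cv2.morphologyEx(t.astype(np.uint8),cv2.MORPH_CLOSE,np.ones((9,9))),100):
        print(n,q.mean(0).round(),"@.051",rect(q,c,.051),"@.195",rect(q,c,.195))
E
```

```text
t 15.65
qpos [0.019 0.605 0.264 1.229 0.    0.219]
position [0.668 0.076 0.16 ]
ee_rot [0.774 0.633 0.    0.   ]
wrist_force [-0.774  0.067 -3.424]
ft_torque [ 0.028  0.063 -0.003]
opening 0.05
tau [ 1.9000e-02 -5.8660e+01  2.7947e+01 -2.2000e-02 -1.0000e-03  0.0000e+00]
shift [-0.4  0.2  0.5] rot [ 0. -0.  0.]
top [261. 208.] @.051 [499.5  16.9 108.8  46.5  -4.9] @.195 [481.2  12.7  97.1  41.5  -4.9]
top [297. 216.] @.051 [479.  -84.7 108.1  46.2  -4.9] @.195 [462.9 -77.9  96.5  41.2  -4.9]
scene [288. 159.] @.051 [475.3 -83.3  98.2  47.4  -3.8] @.195 [548.5  14.6  82.5  39.8  -3.8]
scene [295. 194.] @.051 [517.8  15.1 139.9  59.9 -12.4] @.195 [584.3  97.2 117.5  50.4 -12.4]
scene [240. 213.] @.051 [654.4 -15.6  53.5  52.7  77. ] @.195 [699.   71.4  44.9  44.3  77. ]
wrist [12. 36.] @.051 [520.5 -68.5  44.   20.5 -22.2] @.195 [565.2  22.1  18.8   8.8 -22.2]
wrist [140.  31.] @.051 [535.8  13.8  49.8  43.8  85.4] @.195 [571.8  57.3  21.3  18.7  85.4]
wrist [277. 266.] @.051 [730.8  62.7 193.7 116.5 -11.6] @.195 [655.2  78.2  82.9  49.8 -11.6]
```

View pics/scene2.png

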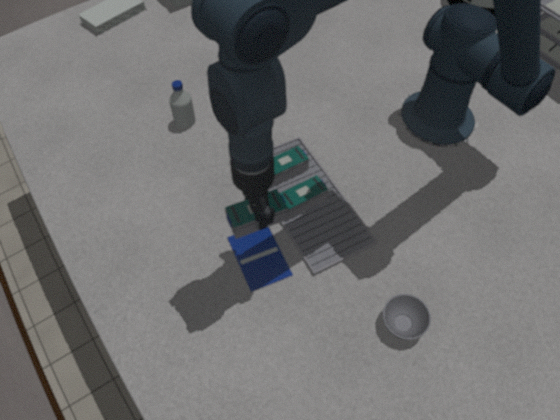

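View pics/wrist2.png

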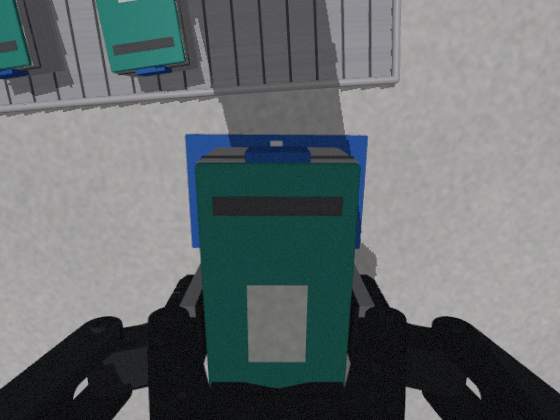

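The scene picture shows the tin held over the mat near (255,210) and the other two in the tray at (288,160) and (300,192). The wrist picture shows the lid at (277,266), yaw −11.6°. I check with the depth image that the lid is level.

```bash
python3 - <<'E'
from h import *
from cell import viewer,monitor
p,d=viewer.camera("wrist"); c=viewer.get_calibration("wrist")
yy,xx=np.mgrid[175:380:5,212:345:5]; px=np.c_[xx.ravel(),yy.ravel()]
o,r=rays(px,c); dd=d[px[:,1],px[:,0]]; ok=(dd>0)&(dd<.3); P=o+r[ok]*dd[ok,None]
m=np.median(P,0);_,_,v=np.linalg.svd(P-P.mean(0),full_matrices=False);n=v[2]*np.sign(v[2][2])
print(ok.sum(),P.mean(0).round(4),"normal",n.round(3),"tilt",np.arccos(n[2]).round(3), "x range",np.ptp(P[:,0]).round(3))
s=monitor.state();print(s["t"],np.abs(s["joint_vel"]).max())
E
python3 meas.py 16
```

```text
1099 [0.6519 0.079  0.1955] normal [0.003 0.002 1.   ] tilt 0.004 x range 0.081
15.85 0.0016939969380822325
16.65 tool F, Nmm [ 0.18 -0.09  2.88 16.18 -8.76  4.58] sd [ 0.51  0.36  0.45 31.25 27.84 30.98] pos [0.6681 0.0758 0.1603] [ 0.774  0.633  0.    -0.   ]
tau [ 3.0000e-03 -5.8660e+01  2.7965e+01 -2.4000e-02 -2.0000e-03  0.0000e+00] sd [0.005 0.013 0.    0.001 0.    0.   ]
se Tx 7.813159373134212
```

```bash
python3 -c "
from cell import order
print(order.close_job())"
```

```text
the job is handed in; nothing more can be done
None
```

I picked up the left-hand tin (the one nearest the bowl), found that it rattles, and handed the job in while holding it over the mat. It was the first tin I tried, so I never lifted or touched the other two.

- **Why this tin:** I rocked it ±0.55 rad lengthwise in the air three times. Brought back to level, the moment on the grip changed sign with the side it had last been tilted to: about +29 ± 6 N·mm one way and −24 ± 5 N·mm the other. Joint 4 torque changed sign the same way, about ±30 N·mm. An empty tin should show no change.
- **What doesn't fit exactly:** a pair of shorter readings agreed, but the size was somewhat below the stated 35 N·mm. A last reading over the mat gave +16 ± 8 N·mm, the right sign but smaller. I did not rock an empty tin for comparison.
- **Final pose:** the tool tip was within 1 mm of the mat centre I measured, and the tin's underside was about 150 mm up. The lid was level to 0.004 rad, its yaw was −11.6° against the stripe's −11.5°, and the arm was still. I handed in at about 16.7 s.
- **The rest of the scene:** the top camera showed the other two tins still where they started in the tray. The arm never came near the bottle, bowl or jar, though I did not measure their positions again at the end.

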